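# Present the lid gauge's label over the bowl blank

## Task

Find the notched corner of the wooden gauge plate standing in the slotted oak stand: it marks the end with the paper label. Take the plate by its plain half, away from the notch, lift it straight up out of its groove, and finish holding it still with its label over the middle of the bowl blank, about 10 cm above it, long edge level and tipped about 45 degrees so that the labelled face looks upward. End with the plate still in the gripper, not set down, and leave everything else where it is.

Things in the scene. Friction and masses are not known exactly. Their poses are not given: they have to be found in the camera images.
- gauge_centre (a point): Centre of the gauge, a wooden plate 140 mm long, 84 high, 8 thick, 70 g, upright in a groove, either way round. x: outward normal of the labelled face; y: along the length to the labelled end; z: up to the top edge (+42 mm). The top corner at the +y end has an 22 x 22 mm notch (upper right when facing the label). Plain half: y < 0.
- gauge_label (a point): Centre of the paper label, 50 mm along the plate by 44 mm high, on the plate's +x face; lies at (4, 38, -6) mm from gauge_centre in the plate's axes. Same axes as gauge_centre.
- stand: Slotted oak stand, fixed, 110 (x) by 150 (y) by 30 mm high, origin mid underside, at any yaw. Two grooves along its y at x = -35 and +35 mm, 10 mm wide, 16 mm deep (floor 14 mm above the bench). The gauge stands in one, the small lid in the other.
- blank_top (a point): Centre of the flat top of the squat mulberry bowl blank, a solid round piece 130 mm in diameter and 70 mm high, loose on the bench, about 0.55 kg, z up.
- lid: Finished small lid, a wooden disc 80 mm in diameter and 8 mm thick, standing upright in the other groove; origin at the disc centre, 49 mm above the bench, x along the disc's axis. Leave alone.
- cork: Pale cork sanding block 60 x 110 x 35 mm, origin mid underside. Leave alone.
- faceplate: Cast iron lathe faceplate, a disc 110 mm in diameter and 12 mm thick with a 44 mm hub, 34 mm high in all, origin mid underside. Leave alone.
- caliper: Brass outside caliper lying flat, about 150 mm long (from its pivot, the origin, along +x), 98 mm wide, 12 mm high. Leave alone.
Not all that is in view belongs to the job. What is shaped like the part that bears gauge_centre but blue is not meant. What is shaped like the part that bears blank_top but purple is not meant.

How it is judged:
On the way:
1. the gauge is lifted upright, clear above the stand, held in the fingers (height (world z) of gauge_centre above 0.085 m and angle between gauge_centre's own z axis and vertical below 0.35 rad and contact force between gauge and the fingers above 0.5 N), for 0.1 s.
At the end, for the whole second after the job is handed in: Gauge held still by its plain half, clear of blank and stand; label centre within 45 mm of the blank's axis and 50 to 160 mm above its top; labelled face's normal within 57 degrees of straight up; long edge level within 17 degrees; blank not moved (horizontal distance between gauge_label and blank_top below 0.045 m and height (world z) of gauge_label between 0.12 and 0.23 m and angle between gauge_centre's own x axis and vertical below 1 rad and angle between gauge_centre's own y axis and vertical between 1.27 and 1.87 rad and y of the grasp point in the frame of gauge_centre below -0.005 m and contact force between gauge and the fingers above 0.5 N and contact force between gauge and blank below 0.1 N and contact force between gauge and stand below 0.1 N and linear speed of gauge below 0.02 m/s and angular speed of gauge below 0.15 rad/s and distance of blank_top from where it was at the start of the episode below 0.02 m); the arm keeps its last pose, push and grip.
It fails at once if the bowl blank is pushed more than 20 mm (distance of blank_top from where it was at the start of the episode above 0.02 m).
It fails at once if the lid in the other groove is moved more than 15 mm (distance of lid from where it was at the start of the episode above 0.015 m).
It fails at once if cork block, faceplate or caliper is moved more than 20 mm (distance of any of cork, faceplate, caliper from where it was at the start of the episode above 0.02 m).
It also fails if it takes over 34 s, if anything falls off the work surface, if the arm or the gripper's body presses on something with over 40 N, if the wrist force passes 120 N, or if a joint passes its speed limit or range.

## Robot

A 6-joint arm with a two-finger parallel gripper is mounted at the origin on the work surface. World frame = base frame: x ahead of the robot, y to its left, z up, the work surface at z = 0. Lengths are in m, angles in rad, forces in N, time in s.
With the tool pointing down it reaches from about 0.3 to 0.75 m from the base axis. Payload 8.5 kg.
Tool frame: the origin (TCP) lies at the centre of the arm's flange, where the gripper is bolted on; the fingertips stand 166 mm ahead of it and the grasp point (between the pads) lies 147 mm ahead of it; z points along the fingers, y is the line along which they close (so a half turn about z gives the same grasp; the last joint's range is limited). The gripper opens to 88 mm and grips with 3 to 60 N. Pads are 18 mm wide; open, the fingers measure 123 mm over their backs; the gripper's body (75 mm by 187 mm) begins 45 mm behind the grasp point.
Start: joints at [-1.494, 0.381, 1.297, -0, 1.464, -0.215], TCP at [0.158, -0.527, 0.405] pointing down, gripper open.
Joint ranges: [-3.11, 3.11], [-0.89, 2.33], [0.22, 2.48], [-1.42, 4.56], [0.17, 2.85], [-2.88, 2.88]. Speed limits (rad/s): [2.39, 2.39, 3.14, 3.14, 3.14, 3.14].

## Interface

Orientations are given as [roll, pitch, yaw] about the fixed x, y, z axes, in that order (R = Rz(yaw) Ry(pitch) Rx(roll)).
In Python, from bench import readout, cams, order gives the robot as it stands.
- The arm moves only by the tool play_rows, never from a script. Its argument "targets" is a list of rows, each a list of 5 numbers: the shift along the tool's x, y, z in cm, then the turn about the tool's z in degrees, then the closure, from -1 (fully open) to 1 (shut), so that 0 is half open. A call has 1 to 5 rows; each row is the pose to reach, as a shift and turn from the pose commanded when the call began, along the tool's axes at that moment; what a row does not reach only later rows make up. A row lasts 1/10 s, in which the tool goes at most 50 mm and 8.59 degrees, less where a joint would pass 70% of its speed; a pose out of reach is approached as far as the arm can. A call with a gripper value outside its range is refused whole. The fingers move at their own pace and stop on an object; "newtons" is the grip in N (left out, the last holds). Time passes only in rows, so rows that repeat a pose let the fingers close. It gives the time, the measured TCP pose, the force, the opening and the grip force at its end, in the units of the state.
- readout.observe(): the state, without advancing time (a new reading comes with each control period).
- cams.read_camera(name): name is "side" or "top"; returns a dict with "image" (384x512x3 uint8, blue, green, red), "range_z" (384x512 float32, m along the optical axis (not along the pixel's ray), 0 where there is no reading), "mtx" (3x3 intrinsics, pixels), "T" (4x4, takes a point from camera to world coordinates). Camera axes: x right, y down, z forward; pixel columns grow to the right and rows downward; lengths in m; the calibration is good to about 2 mm. A picture is of the moment at which its call begins.
- order.job_done(): hands the job in; it is judged then, once.
The state is a dict: "time_s": time; "joint_positions": joint angles; "qvel": joint speeds; "tau": joint torques, N m; "ee_pos": TCP position; "tool_rot": TCP orientation; "contact_force": force on the tool from outside, world axes, zero at the start; "ft_torque": the same for the moment, N m; "grip_width": finger opening in m; "grip_force": force on a finger pad.
Only numpy, scipy, OpenCV 4.12 (cv2) and the standard library are available. Lean on these libraries where they do the work, as an engineer would, in place of code of your own. Each camera call takes 0.05 s, during which the arm holds its last target. There are 200 camera calls.

## Working session

There is one attempt and no reset: what is moved stays moved. The work goes in short steps, Python scripts to look and compute and a tool call to move; the robot and the scene stay as the last step left them, time stands still between calls to the robot, and variables do not carry over. Pictures are saved under pics/ and viewed, at most 10 in all, crops included, and the job is handed in when it is done.

Besides the shell and the picture viewer there is one more tool, called after "Emit:" as name(argument=value, ...) on one line, values as JSON. play_rows: Moves the arm, as the interface text tells. Its arguments: {"type":"object","properties":{"targets":{"type":"array","items":{"type":"array","items":{"type":"number"}}},"newtons":{"type":"number"}},"required":["targets"]}

```bash
mkdir -p pics; ls
cat > h.py <<'E'
import numpy as np, cv2
from bench import readout, cams, order
def grab(n):
    d=cams.read_camera(n); np.savez(f'/tmp/{n}.npz',**d); return d
def cloud(d):
    z=d['range_z']; v,u=np.indices(z.shape); K=d['mtx']
    P=np.stack([(u-K[0,2])/K[0,0]*z,(v-K[1,2])/K[1,1]*z,z],-1)
    W=P@d['T'][:3,:3].T+d['T'][:3,3]; W[z==0]=np.nan; return W
E
python3 - <<'E'
from h import *
for n in('side','top'):
    d=grab(n); cv2.imwrite(f'pics/{n}0.png',d['image']); print(n,d['T'].round(3).tolist(),d['mtx'].round(1).tolist())
print(readout.observe())
E
```

```text
pics
side [[0.89, -0.317, 0.327, 0.332], [-0.455, -0.645, 0.613, -0.465], [0.016, -0.695, -0.719, 0.606], [0.0, 0.0, 0.0, 1.0]] [[348.0, 0.0, 254.3], [0.0, 348.0, 188.5], [0.0, 0.0, 1.0]]
top [[0.018, -0.992, 0.126, 0.43], [-1.0, -0.019, -0.008, 0.005], [0.011, -0.125, -0.992, 1.13], [0.0, 0.0, 0.0, 1.0]] [[432.2, 0.0, 255.7], [0.0, 432.2, 180.4], [0.0, 0.0, 1.0]]
{'time_s': 0.1, 'joint_positions': array([-1.49428700e+00,  3.81123541e-01,  1.29816594e+00, -4.43651202e-05,
        1.46361248e+00, -2.15318244e-01]), 'qvel': array([-0.00131722, -0.00150978, -0.00374345,  0.00086139,  0.00082457,
       -0.00015233]), 'tau': array([ 3.75968302e-03, -4.38653684e+01, -2.24909037e+01,  7.14052166e-02,
        3.42866394e-02, -8.16982765e-05]), 'ee_pos': array([ 0.15821758, -0.52670364,  0.40420852]), 'tool_rot': array([-3.14030416e+00, -2.36657951e-04,  2.91832196e-01]), 'contact_force': array([-0.54245804,  0.01413933, -0.28624397]), 'ft_torque': array([ 0.0129185 , -0.04000953,  0.05289545]), 'grip_force': 0.0, 'grip_width': 0.08807411820735207}
```

View pics/top0.png

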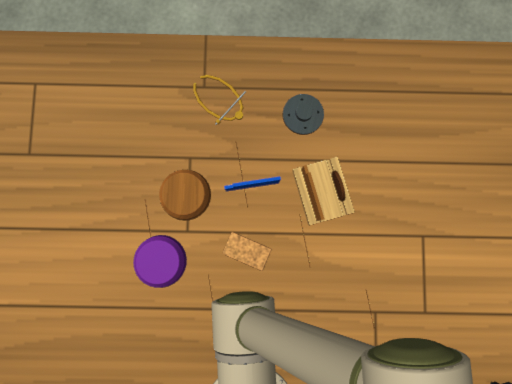

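View pics/side0.png

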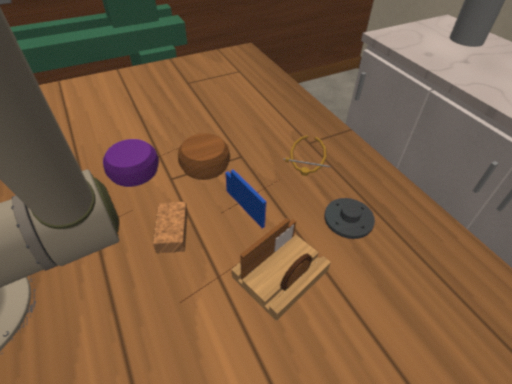

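Top view: the brown plate stands in the stand's left groove at (308,192), with the lid at (339,185). The blue plate at (252,184) is the decoy. The brown blank is at (185,195), and the purple one at (160,260) is a decoy. The side view shows a pale label near (286,236) at the far end of the brown plate. I'll confirm that in a crop and measure.

Run:
```python
from h import *
s=dict(np.load('/tmp/side.npz')); t=dict(np.load('/tmp/top.npz'))
cv2.imwrite('pics/crop.png',cv2.resize(s['image'][205:320,220:345],None,fx=5,fy=5,interpolation=cv2.INTER_CUBIC))
W=cloud(t); S=cloud(s)
# blank
m=np.zeros(W.shape[:2],bool); m[160:230,150:220]=1
P=W[m&(abs(W[...,2]-.07)<.008)]; (c,r)=cv2.minEnclosingCircle(P[:,:2].astype(np.float32)); print('blank',c,r,P.mean(0))
m=np.zeros(W.shape[:2],bool); m[150:230,285:360]=1
for lo,hi,n in((.02,.04,'stand'),(.085,.11,'gaugetop')):
    P=W[m&(W[...,2]>lo)&(W[...,2]<hi)]; print(n,len(P),cv2.minAreaRect(P[:,:2].astype(np.float32)),P[:,2].max(),P.mean(0))
m=np.zeros(S.shape[:2],bool); m[210:285,235:300]=1
M=m&(S[...,2]>.04)&(S[...,2]<.12); P=S[M]
# side view face points
print('side',len(P),cv2.minAreaRect(P[:,:2].astype(np.float32)),P.min(0),P.max(0))
hsv=cv2.cvtColor(s['image'],cv2.COLOR_BGR2HSV)
L=M&(hsv[...,1]<60); print('label',L.sum(),S[L].mean(0),np.argwhere(L).mean(0))
```

```text
blank (0.5284364819526672, 0.17300276458263397) 0.060712382197380066 [0.52771738 0.17296209 0.07059505]
stand 2048 ((0.5471725463867188, -0.17733925580978394), (0.14960429072380066, 0.12088324129581451), 16.797893524169922) 0.039877514556029725 [ 0.5460619  -0.17629438  0.03152852]
gaugetop 255 ((0.5364680886268616, -0.18019616603851318), (0.11727875471115112, 0.07839668542146683), 16.567977905273438) 0.1043242331591534 [ 0.53170202 -0.15880603  0.09661445]
side 1486 ((0.5520846843719482, -0.1410597562789917), (0.16913960874080658, 0.10621737688779831), 51.64902877807617) [ 0.46940902 -0.2252681   0.04005975] [ 0.60607378 -0.04178532  0.10063588]
label 158 [ 0.57352519 -0.13638573  0.05674567] [236.32911392 283.33544304]
```

View pics/crop.png

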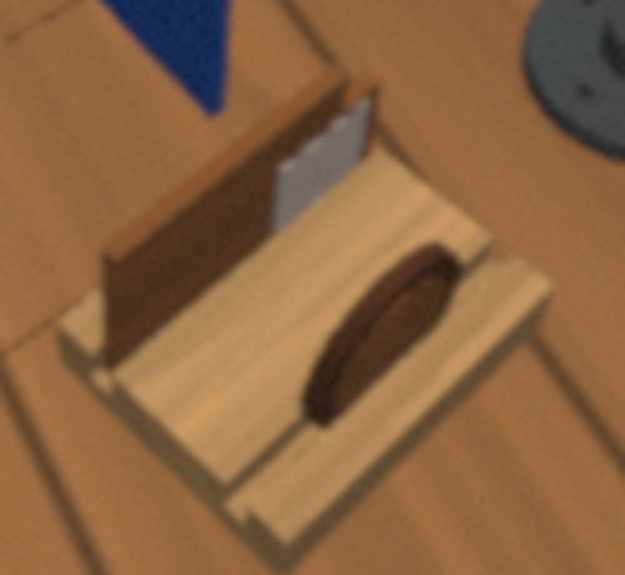

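The crop confirms it. The notch is the step at crop (360,90), i.e. full image (292,223), at the far (+x) end beside the grey label, and the labelled face looks toward the lid. The plain half is the near end.

A row can't tilt the tool directly, so before grasping I'll test in free space what the arm does at its reach limit.

Emit:
play_rows(targets=[[0,5,-5,0,-1],[0,10,-10,0,-1],[0,15,-15,0,-1],[0,20,-20,0,-1],[0,25,-25,0,-1]])

```text
time_s: 0.6
ee_pos: [0.2034, -0.6782, 0.5644]
tool_rot: [3.137, 0.0, 0.292]
contact_force: [-0.2, -1.2, 0.0]
grip_width: 0.0884
grip_force: 0.0
```

Emit:
play_rows(targets=[[0,5,-5,0,-1],[0,10,-10,0,-1],[0,15,-15,0,-1],[0,20,-20,0,-1],[0,25,-25,0,-1]])

```text
time_s: 1.1
ee_pos: [0.1996, -0.6653, 0.5942]
tool_rot: [3.111, 0.0, 0.292]
contact_force: [0.4, -0.4, -0.6]
grip_width: 0.088
grip_force: 0.0
```

Run:
```python
from h import *
o=readout.observe(); print({k:np.round(o[k],3) for k in('time_s','joint_positions','ee_pos','tool_rot')})
t=dict(np.load('/tmp/top.npz')); W=cloud(t); I=cv2.cvtColor(t['image'],cv2.COLOR_BGR2HSV)
m=np.zeros(W.shape[:2],bool); m[155:232,288:326]=1
P=W[m&(W[...,2]>.075)]; print(len(P),cv2.minAreaRect(P[:,:2].astype(np.float32)),P.mean(0))
v=np.linalg.svd(P[:,:2]-P[:,:2].mean(0))[2][0]; print(np.degrees(np.arctan2(v[1],v[0]))); q=(P[:,:2]-P[:,:2].mean(0))@v; print(q.min(),q.max())
```

```text
{'time_s': np.float64(1.1), 'joint_positions': array([-1.45 ,  0.689,  0.222,  0.006,  2.2  , -0.167]), 'ee_pos': array([ 0.2  , -0.665,  0.594]), 'tool_rot': array([3.111, 0.   , 0.292])}
268 ((0.53700852394104, -0.14366021752357483), (0.13914650678634644, 0.008695365861058235), 16.495052337646484) [ 0.53240022 -0.14411171  0.09403491]
-163.49235259717727
-0.07411954280788256 0.06502710162421424
```

The arm stopped on the elbow limit (j3 at 0.22) and the tool tilted outward by about 0.03 rad. I'll push further and see whether the tilt grows and stays.

Emit:
play_rows(targets=[[0,5,0,0,-1],[0,10,0,0,-1],[0,15,0,0,-1],[0,20,0,0,-1],[0,25,0,0,-1]])

```text
time_s: 1.6
ee_pos: [0.2139, -0.7132, 0.5272]
tool_rot: [3.088, 0.0, 0.292]
contact_force: [-0.9, 0.1, 0.7]
grip_width: 0.0879
grip_force: 0.0
```

Emit:
play_rows(targets=[[0,0,-5,0,-1],[0,0,-10,0,-1],[0,0,-15,0,-1],[0,0,-20,0,-1],[0,0,-25,0,-1]])

```text
time_s: 2.1
ee_pos: [0.1878, -0.626, 0.6465]
tool_rot: [3.066, 0.0, 0.292]
contact_force: [-0.2, 0.0, 0.3]
grip_width: 0.088
grip_force: 0.0
```

Emit:
play_rows(targets=[[0,-4,0,0,-1],[0,-8,0,0,-1],[0,-12,0,0,-1],[0,-12,0,0,-1]])

```text
time_s: 2.5
ee_pos: [0.153, -0.5075, 0.6377]
tool_rot: [3.067, -0.0, 0.292]
contact_force: [0.4, 0.3, -0.1]
grip_width: 0.0883
grip_force: 0.0
```

Run:
```python
from h import *
o=readout.observe(); print({k:np.round(o[k],3) for k in('time_s','joint_positions','ee_pos','tool_rot')})
```

```text
{'time_s': np.float64(2.5), 'joint_positions': array([-1.504,  0.289,  0.785,  0.018,  1.995, -0.217]), 'ee_pos': array([ 0.153, -0.508,  0.638]), 'tool_rot': array([ 3.067, -0.   ,  0.292])}
```

The tilt at the reach limit persists, so the tool can be tipped that way. The pose is already aligned with the plate (yaw 0.292). I'll add a shift helper and approach the plate.

```bash
cat >> h.py <<'E'
from scipy.spatial.transform import Rotation as Ro
def st():
    o=readout.observe(); return o,Ro.from_euler('xyz',o['tool_rot']).as_matrix()
def to(p=None,g=None):
    o,R=st()
    if g is not None: p=np.array(g)-.147*R[:,2]
    d=R.T@(np.array(p)-o['ee_pos'])*100
    print('shift cm',d.round(2),'norm',np.linalg.norm(d).round(1),'q',o['joint_positions'].round(3),'t',o['time_s'],'toolz',R[:,2].round(3))
E
python3 - <<'E'
from h import *
to(g=(.5034,-.1536,.20)); to(g=(.5034,-.1536,.072))
E
```

```text
shift cm [ 43.74 -26.99  27.19] norm 58.1 q [-1.504  0.289  0.785  0.018  1.995 -0.217] t 2.5 toolz [ 0.021 -0.071 -0.997]
shift cm [ 43.73 -27.94  39.95] norm 65.5 q [-1.504  0.289  0.785  0.018  1.995 -0.217] t 2.5 toolz [ 0.021 -0.071 -0.997]
```

Emit:
play_rows(targets=[[3.6,-2.2,2.2,0,0],[7.2,-4.5,4.5,0,0],[10.8,-6.7,6.7,0,0],[14.5,-9,9,0,0],[18,-11.2,11.3,0,0]])

```text
time_s: 3.0
ee_pos: [0.2974, -0.3606, 0.5148]
tool_rot: [3.066, -0.0, 0.292]
contact_force: [-0.1, -0.3, -0.9]
grip_width: 0.05
grip_force: 0.0
```

Emit:
play_rows(targets=[[3.6,-2.2,2.2,0,0],[7.2,-4.5,4.5,0,0],[10.8,-6.7,6.7,0,0],[14.5,-9,9,0,0],[18,-11.2,11.3,0,0]])

```text
time_s: 3.5
ee_pos: [0.4405, -0.2098, 0.3936]
tool_rot: [3.066, -0.0, 0.292]
contact_force: [0.6, -1.5, 0.1]
grip_width: 0.0443
grip_force: 0.0
```

Run:
```python
from h import *
to(g=(.5034,-.1536,.13)); to(g=(.5034,-.1536,.072))
```

```text
shift cm [ 7.63 -5.55 11.32] norm 14.7 q [-0.68   0.274  1.494 -0.044  1.311  0.609] t 3.5 toolz [ 0.022 -0.072 -0.997]
shift cm [ 7.63 -5.99 17.11] norm 19.7 q [-0.68   0.274  1.494 -0.044  1.311  0.609] t 3.5 toolz [ 0.022 -0.072 -0.997]
```

Emit:
play_rows(targets=[[3.8,-2.8,1.5,0,0],[7.6,-5.5,3,0,0],[7.6,-5.5,7.5,0,0],[7.6,-5.55,11.3,0,0],[7.6,-5.55,11.3,0,0]])

```text
time_s: 4.0
ee_pos: [0.4984, -0.144, 0.2736]
tool_rot: [3.073, 0.006, 0.292]
contact_force: [-0.1, -0.6, 0.8]
grip_width: 0.0441
grip_force: 0.0
```

Run:
```python
from h import *
to(g=(.5034,-.1536,.072))
a=grab('top')['image'][140:240,230:370]; b=grab('side')['image'][190:300,215:355]
cv2.imwrite('pics/g1.png',np.hstack([cv2.resize(a,(400,290)),cv2.resize(b,(400,290))]))
```

```text
shift cm [ 0.33 -0.32  5.48] norm 5.5 q [-0.501  0.461  1.59  -0.061  1.046  0.807] t 4.0 toolz [ 0.014 -0.067 -0.998]
```

View pics/g1.png

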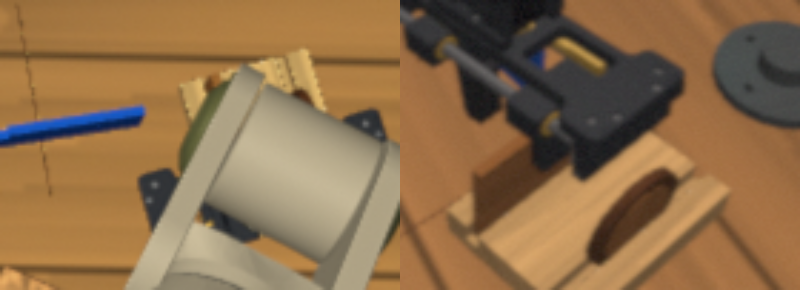

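The picture shows the open gripper straddling the near (plain) half of the plate. The near finger, at about (555,150) in the right crop, lies between the plate and the lid. I'll descend and grip.

Emit:
play_rows(targets=[[0.1,-0.3,3,0,0],[0.1,-0.4,5.6,0,0],[0.1,-0.4,5.8,0,0],[0.1,-0.4,5.8,0,0]])

```text
time_s: 4.5
ee_pos: [0.4999, -0.1448, 0.2211]
tool_rot: [3.065, -0.002, 0.291]
contact_force: [0.7, 0.1, -0.3]
grip_width: 0.044
grip_force: 0.0
```

Run:
```python
from h import *
to(g=(.5034,-.1536,.072))
```

```text
shift cm [ 0.06 -0.2   0.24] norm 0.3 q [-0.501  0.539  1.645 -0.067  0.903  0.819] t 4.5 toolz [ 0.024 -0.073 -0.997]
```

Emit:
play_rows(targets=[[0,-0.2,0.2,0,0.4],[0,-0.2,0.2,0,1],[0,-0.2,0.2,0,1],[0,-0.2,0.2,0,1],[0,-0.2,0.2,0,1]], newtons=40)

```text
time_s: 5.0
ee_pos: [0.4986, -0.1418, 0.2174]
tool_rot: [3.07, 0.0, 0.291]
contact_force: [1.4, 14.7, 12.6]
grip_width: 0.0077
grip_force: 39.9
```

Emit:
play_rows(targets=[[0,0,-0.5,0,1],[0,0,-2,0,1],[0,0.2,-5,0,1],[0,0.5,-9,0,1],[0,0.8,-13,0,1]])

```text
time_s: 5.5
ee_pos: [0.4981, -0.1408, 0.3489]
tool_rot: [3.067, 0.001, 0.292]
contact_force: [-0.1, -0.6, -1.2]
grip_width: 0.0083
grip_force: 40.0
```

Run:
```python
from h import *
to(g=(.5034,-.1536,.072))
b=grab('side')['image'][60:330,150:420]
cv2.imwrite('pics/g2.png',cv2.resize(b,(540,540)))
```

```text
shift cm [ 0.16 -0.69 13.02] norm 13.0 q [-0.496  0.369  1.49  -0.056  1.231  0.801] t 5.5 toolz [ 0.021 -0.072 -0.997]
```

View pics/g2.png

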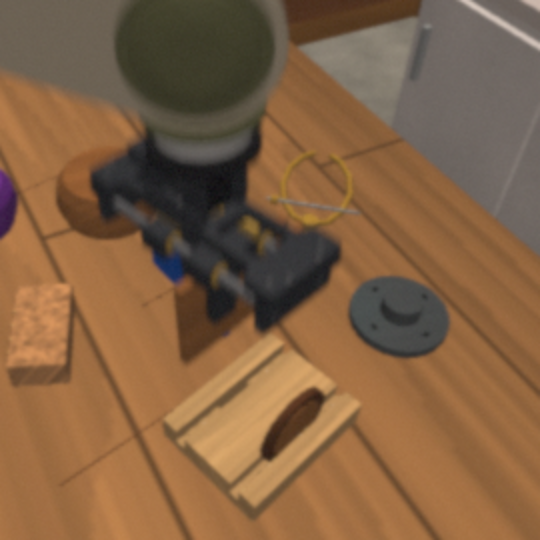

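The plate is out of the groove and upright in the grip, with the lid undisturbed in the stand. Next I'll move up and toward the blank while turning joint 6 to its limit, to see whether turning past it tilts the tool faster.

Emit:
play_rows(targets=[[0,-2,-2,8.5,1],[0,-4,-4,17,1],[0,-6,-6,25.5,1],[0,-8,-8,34,1],[0,-10,-10,42.5,1]])

```text
time_s: 6.05
ee_pos: [0.467, -0.0374, 0.4404]
tool_rot: [3.086, -0.051, -0.455]
contact_force: [0.7, -1.3, -1.3]
grip_width: 0.0074
grip_force: 40.0
```

Emit:
play_rows(targets=[[0,0,0,8.5,1],[0,0,0,17,1],[0,0,0,25.5,1],[0,0,0,34,1],[0,0,0,42.5,1]])

```text
time_s: 6.55
ee_pos: [0.4674, -0.0381, 0.4396]
tool_rot: [3.135, -0.075, -1.198]
contact_force: [0.4, 0.3, -1.1]
grip_width: 0.0081
grip_force: 40.0
```

Emit:
play_rows(targets=[[0,0,0,8.5,1],[0,0,0,17,1],[0,0,0,25.5,1],[0,0,0,34,1],[0,0,0,42.5,1]])

```text
time_s: 7.05
ee_pos: [0.433, -0.1014, 0.4393]
tool_rot: [-3.085, -0.007, -1.813]
contact_force: [0.1, -0.4, -0.7]
grip_width: 0.008
grip_force: 40.0
```

Emit:
play_rows(targets=[[0,0,0,8.5,1],[0,0,0,17,1],[0,0,0,25.5,1],[0,0,0,34,1],[0,0,0,42.5,1]])

```text
time_s: 7.55
ee_pos: [0.3251, -0.195, 0.4184]
tool_rot: [-3.053, 0.136, -2.23]
contact_force: [0.8, 0.2, -1.4]
grip_width: 0.0076
grip_force: 40.0
```

Run:
```python
from h import *
o,R=st(); print(o['time_s'],o['joint_positions'].round(3),o['ee_pos'].round(3)); print(R.round(3))
```

```text
7.55 [-0.891  0.047  1.707  0.156  1.334  2.883] [ 0.325 -0.195  0.418]
[[-0.607 -0.78   0.152]
 [-0.783  0.62   0.052]
 [-0.135 -0.088 -0.987]]
```

Turning past the joint 6 limit tips the tool by about 0.026 rad per row. I'll continue, adding a shift back outward so the forearm roll does the work.

Emit:
play_rows(targets=[[-3,-0.5,0,8.5,1],[-6,-1,0,17,1],[-9,-1.5,0,25.5,1],[-12,-2,0,34,1],[-15,-2.5,0,42.5,1]])

```text
time_s: 8.05
ee_pos: [0.2022, -0.2085, 0.3764]
tool_rot: [-3.102, 0.278, -2.704]
contact_force: [-0.2, -0.7, -1.0]
grip_width: 0.0078
grip_force: 40.0
```

Run:
```python
from h import *
o,R=st(); print(o['time_s'],o['joint_positions'].round(3),o['ee_pos'].round(3)); print(R.round(3))
```

```text
8.05 [-1.307 -0.086  1.976  0.294  1.272  2.883] [ 0.202 -0.208  0.376]
[[-0.871 -0.414  0.265]
 [-0.408  0.91   0.08 ]
 [-0.274 -0.038 -0.961]]
```

The tilt is now 16°, pointing outward (+x). I'll unwind the wrist while going back out to (0.45, 0), then repeat.

Emit:
play_rows(targets=[[-3.3,0.9,0.4,-8.5,1],[-6.6,1.7,0.8,-17,1],[-9.9,2.6,1.2,-25.5,1],[-13.2,3.4,1.5,-34,1],[-16.5,4.3,1.8,-42.5,1]])

```text
time_s: 8.55
ee_pos: [0.3342, -0.099, 0.4033]
tool_rot: [-2.921, 0.175, -1.938]
contact_force: [0.8, -0.9, -0.9]
grip_width: 0.0075
grip_force: 40.0
```

Emit:
play_rows(targets=[[-3,-1.6,0.4,-8.5,1],[-6,-3.2,0.8,-17,1],[-9,-4.8,1.2,-25.5,1],[-12,-6.4,1.5,-34,1],[-15,-8,1.8,-34,1]])

```text
time_s: 9.05
ee_pos: [0.4645, 0.0087, 0.4293]
tool_rot: [-2.862, 0.025, -1.362]
contact_force: [-0.4, -1.3, -0.6]
grip_width: 0.0073
grip_force: 40.0
```

Run:
```python
from h import *
o,R=st(); print(o['time_s'],o['joint_positions'].round(3),o['ee_pos'].round(3)); print(R.round(3))
```

```text
9.05 [-0.265  0.173  1.532  0.158  1.201  2.632] [0.464 0.009 0.429]
[[ 0.207 -0.942  0.265]
 [-0.978 -0.192  0.081]
 [-0.025 -0.275 -0.961]]
```

Emit:
play_rows(targets=[[0,0,0,8.5,1],[0,0,0,17,1],[0,0,0,25.5,1],[0,0,0,34,1],[0,0,0,42.5,1]])

```text
time_s: 9.55
ee_pos: [0.4183, -0.067, 0.3965]
tool_rot: [-2.885, 0.269, -1.897]
contact_force: [0.3, 0.0, -0.3]
grip_width: 0.0079
grip_force: 40.0
```

Emit:
play_rows(targets=[[-2,0,0,8.5,1],[-4,0,0,17,1],[-6,0,0,25.5,1],[-8,0,0,34,1],[-10,0,0,42.5,1]])

```text
time_s: 10.05
ee_pos: [0.3371, -0.0999, 0.313]
tool_rot: [-3.016, 0.494, -2.394]
contact_force: [-0.4, 0.6, -1.3]
grip_width: 0.0076
grip_force: 40.0
```

Run:
```python
from h import *
o,R=st(); print(o['time_s'],o['joint_positions'].round(3),o['ee_pos'].round(3)); print(R.round(3))
```

```text
10.05 [-0.748  0.118  2.028  0.619  0.916  2.883] [ 0.337 -0.1    0.313]
[[-0.646 -0.631  0.43 ]
 [-0.598  0.768  0.228]
 [-0.475 -0.11  -0.873]]
```

Now 29°. One more round, with an outward and upward shift.

Emit:
play_rows(targets=[[-4,0,-1,8.5,1],[-8,0,-2,17,1],[-12,0,-3,25.5,1],[-16,0,-3,34,1],[-20,0,-3,42.5,1]])

```text
time_s: 10.55
ee_pos: [0.305, -0.0685, 0.228]
tool_rot: [2.946, 0.578, -3.077]
contact_force: [2.4, -12.4, 26.4]
grip_width: 0.0087
grip_force: 40.2
```

Run:
```python
from h import *
o,R=st(); print(o['time_s'],o['joint_positions'].round(3),o['ee_pos'].round(3)); print(R.round(3), np.degrees(np.arctan2(R[2,0],R[2,1])))
```

```text
10.55 [-0.765  0.273  2.293  1.106  0.63   2.883] [ 0.305 -0.069  0.228]
[[-0.836 -0.17   0.522]
 [-0.054  0.972  0.229]
 [-0.546  0.163 -0.822]] -73.40812265227963
```

There's contact of about 26 N, so something touched low down. Going straight up.

Emit:
play_rows(targets=[[-2.5,0.8,-4,0,1],[-5,1.6,-8,0,1],[-8,2.4,-12,0,1],[-8,2.4,-12,0,1]])

```text
time_s: 10.95
ee_pos: [0.258, -0.0824, 0.2628]
tool_rot: [2.949, 0.621, -3.058]
contact_force: [-0.5, 0.2, -1.0]
grip_width: 0.0075
grip_force: 40.0
```

Run:
```python
from h import *
o,R=st(); print(o['time_s'],o['joint_positions'].round(3),o['ee_pos'].round(3)); print(R.round(3))
a=grab('top')['image']; b=grab('side')['image']
cv2.imwrite('pics/g3.png',np.hstack([cv2.resize(a[50:350,100:400],(400,400)),cv2.resize(b[30:330,60:360],(400,400))]))
```

```text
10.95 [-0.974  0.104  2.336  0.943  0.819  2.883] [ 0.258 -0.082  0.263]
[[-0.811 -0.193  0.553]
 [-0.068  0.969  0.238]
 [-0.582  0.155 -0.798]]
```

View pics/g3.png

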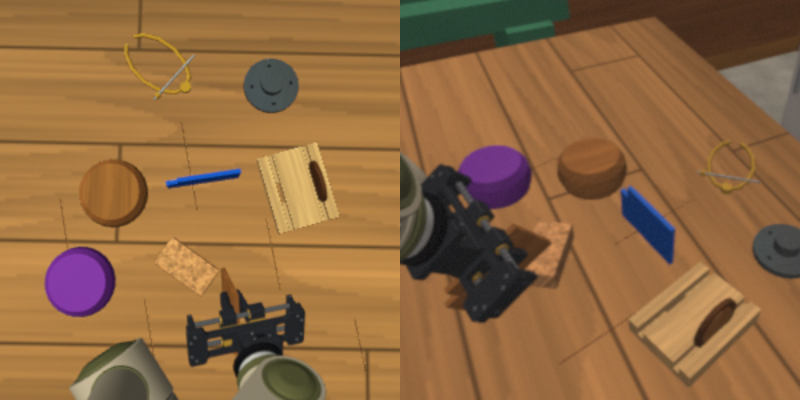

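The plate is still held at a 37° tilt. The cork block, at crop (187,266), may have been nudged, so I'll measure it and the blank against the first picture.

Run:
```python
from h import *
a=dict(np.load('/tmp/top.npz')) # latest
d=a['image']; W=cloud(a); o=cv2.imread('pics/top0.png')
for n,im in(('old',o),('new',d)):
    h=cv2.cvtColor(im,cv2.COLOR_BGR2HSV)
    g=im[215:285,205:285]; hh=h[215:285,205:285]
    m=((hh[...,2]>170)&(g[...,2]>195)).astype(np.uint8); m=cv2.morphologyEx(m,cv2.MORPH_CLOSE,np.ones((5,5))); m=cv2.morphologyEx(m,cv2.MORPH_OPEN,np.ones((7,7)))
    c=max(cv2.findContours(m,0,2)[0],key=cv2.contourArea); print(n,cv2.minAreaRect(c),cv2.contourArea(c), cv2.boxPoints(cv2.minAreaRect(c)).round(0).tolist())
m=np.zeros(W.shape[:2],bool); m[215:285,205:285]=1
P=W[m&(abs(W[...,2]-.035)<.007)]; print('cork now',cv2.minAreaRect(P[:,:2].astype(np.float32)))
```

```text
old ((41.07759094238281, 35.818965911865234), (42.280677795410156, 22.978628158569336), 23.198589324951172) 817.5 [[17.0, 38.0], [26.0, 17.0], [65.0, 34.0], [56.0, 55.0]]
new ((34.101348876953125, 34.35810852050781), (42.66288375854492, 23.017032623291016), 35.53767776489258) 842.5 [[10.0, 31.0], [23.0, 13.0], [58.0, 37.0], [45.0, 56.0]]
cork now ((0.39350664615631104, 0.03328122943639755), (0.11000104248523712, 0.06032980605959892), 55.86970901489258)
```

The cork shifted about 17 mm, which is inside the 20 mm limit, so I must stay clear of it. The tilt is 37°. Next: climb straight up, then unwind the wrist by about 285° so the long edge is level with the label up.

Emit:
play_rows(targets=[[-2.3,0.6,-3.2,0,1],[-4.6,1.2,-6.4,-5,1],[-7,1.9,-9.6,-13.5,1],[-9.3,2.5,-12.8,-22,1],[-11.6,3.1,-16,-30.5,1]])

```text
time_s: 11.55
ee_pos: [0.2497, -0.0879, 0.4287]
tool_rot: [-2.938, 0.62, -2.392]
contact_force: [0.2, -0.8, -1.1]
grip_width: 0.0074
grip_force: 40.0
```

Run:
```python
from h import *
to(p=(.40,.06,.46)); o,R=st(); print(o['ee_pos'].round(3)); print(R.round(3))
```

```text
shift cm [-18.98   2.54   9.38] norm 21.3 q [-1.025 -0.251  1.973  0.657  1.368  2.883] t 11.55 toolz [ 0.554  0.24  -0.797]
[ 0.25  -0.088  0.429]
[[-0.596 -0.581  0.554]
 [-0.554  0.797  0.24 ]
 [-0.581 -0.164 -0.797]]
```

Emit:
play_rows(targets=[[-3.8,0.5,1.9,-8.5,1],[-7.6,1,3.8,-17,1],[-11.4,1.5,5.6,-25.5,1],[-15.2,2,7.5,-34,1],[-19,2.5,9.4,-42.5,1]])

```text
time_s: 12.05
ee_pos: [0.4, 0.0569, 0.457]
tool_rot: [-2.569, 0.331, -1.622]
contact_force: [-0.6, -1.3, -0.7]
grip_width: 0.0077
grip_force: 40.0
```

Emit:
play_rows(targets=[[0,0,0,-8.5,1],[0,0,0,-17,1],[0,0,0,-25.5,1],[0,0,0,-34,1],[0,0,0,-42.5,1]])

```text
time_s: 12.55
ee_pos: [0.3991, 0.055, 0.4566]
tool_rot: [-2.498, -0.106, -1.015]
contact_force: [0.4, -0.5, -0.6]
grip_width: 0.0075
grip_force: 40.0
```

Emit:
play_rows(targets=[[0,0,0,-8.5,1],[0,0,0,-17,1],[0,0,0,-25.5,1],[0,0,0,-34,1],[0,0,0,-42.5,1]])

```text
time_s: 13.05
ee_pos: [0.3991, 0.0549, 0.4566]
tool_rot: [-2.708, -0.502, -0.351]
contact_force: [0.7, -0.1, -1.5]
grip_width: 0.0079
grip_force: 40.0
```

Emit:
play_rows(targets=[[0,0,0,-8.5,1],[0,0,0,-17,1],[0,0,0,-25.5,1],[0,0,0,-34,1],[0,0,0,-42.5,1]])

```text
time_s: 13.55
ee_pos: [0.3991, 0.0549, 0.4566]
tool_rot: [3.074, -0.648, 0.526]
contact_force: [-0.2, 0.8, 0.3]
grip_width: 0.0082
grip_force: 40.0
```

Run:
```python
from h import *
to(p=(.40,.06,.46)); o,R=st(); print(o['ee_pos'].round(3)); print(R.round(3))
```

```text
shift cm [ 0.48 -0.39 -0.09] norm 0.6 q [-0.241 -0.004  1.693  0.468  0.963  0.652] t 13.55 toolz [ 0.555  0.245 -0.795]
[0.399 0.055 0.457]
[[ 0.689  0.466  0.555]
 [ 0.4   -0.883  0.245]
 [ 0.604  0.053 -0.795]]
```

Emit:
play_rows(targets=[[0,0,0,-8.5,1],[0,0,0,-17,1],[0,0,0,-25.5,1],[0,0,0,-34,1],[0,0,0,-42.5,1]])

```text
time_s: 14.05
ee_pos: [0.399, 0.0549, 0.4566]
tool_rot: [2.629, -0.421, 1.358]
contact_force: [-0.4, -0.3, -1.4]
grip_width: 0.0078
grip_force: 40.0
```

Emit:
play_rows(targets=[[0,0,0,-8.5,1],[0,0,0,-17,1],[0,0,0,-25.5,1],[0,0,0,-34,1],[0,0,0,-42.5,1]])

```text
time_s: 14.55
ee_pos: [0.3991, 0.0549, 0.4566]
tool_rot: [2.49, 0.001, 1.987]
contact_force: [-0.4, 0.4, -0.7]
grip_width: 0.0077
grip_force: 40.0
```

Run:
```python
from h import *
o,R=st(); print(o['joint_positions'].round(3),o['ee_pos'].round(3)); print(R.round(3))
a=grab('top'); b=grab('side')
cv2.imwrite('pics/g4.png',np.hstack([cv2.resize(a['image'][50:350,100:400],(400,400)),cv2.resize(b['image'][0:300,60:360],(400,400))]))
```

```text
[-0.241 -0.004  1.693  0.468  0.963 -0.832] [0.399 0.055 0.457]
[[-0.404  0.727  0.555]
 [ 0.915  0.322  0.245]
 [-0.001  0.606 -0.795]]
```

View pics/g4.png

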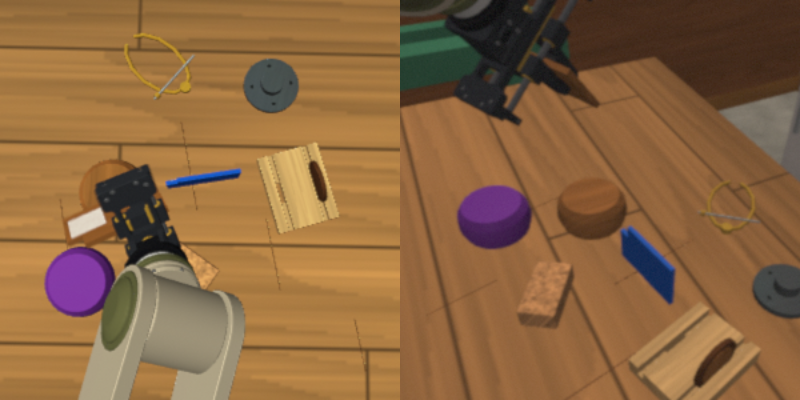

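The top view shows the white label at crop (90,222), facing up, with the plate held by its plain half. I'll measure the label's position and the plate's plane.

Run:
```python
from h import *
a=dict(np.load('/tmp/top.npz')); im=a['image']; W=cloud(a); h=cv2.cvtColor(im,cv2.COLOR_BGR2HSV)
b=np.zeros(W.shape[:2],bool); b[190:245,140:190]=1
L=b&(h[...,1]<60)&(W[...,2]>.2)&(h[...,2]>120); P=W[L]; c=P.mean(0); print(L.sum(),c,P.min(0),P.max(0))
_,s,V=np.linalg.svd(P-c); n=V[2]*np.sign(V[2][2]); print('normal',n,np.degrees(np.arccos(n[2])),'long',V[0],s)
r=cv2.minAreaRect((np.c_[(P-c)@V[0],(P-c)@V[1]]*1000).astype(np.float32)); print(r)
q=cv2.boxPoints(r); e=max([q[1]-q[0],q[2]-q[1]],key=np.linalg.norm); e=e/np.linalg.norm(e); ed=e[0]*V[0]+e[1]*V[1]; print('edge',ed)
o,R=st(); t=np.array([.5284,.173,.175]); d=t-c; print('shift tool cm',R.T@d*100, 'label in tool',R.T@(c-o['ee_pos']))
```

```text
339 [0.46053802 0.16429431 0.33420267] [0.44109177 0.1225378  0.31031701] [0.48162236 0.19343388 0.45678581]
normal [0.82166576 0.45159289 0.34774882] 69.65031527745626 long [-0.05936842 -0.53898931  0.84021778] [0.34362097 0.25357657 0.09679673]
((44.901283264160156, 15.464622497558594), (150.14712524414062, 51.138633728027344), 18.409820556640625)
edge [-0.23535401 -0.28685537  0.92861328]
shift tool cm [-1.95576617 -4.42453876 16.63922186] label in tool [0.07539731 0.00542408 0.15827482]
```

Run:
```python
from h import *
a=dict(np.load('/tmp/top.npz')); im=a['image']; W=cloud(a); h=cv2.cvtColor(im,cv2.COLOR_BGR2HSV)
b=np.zeros(W.shape[:2],bool); b[190:245,140:190]=1
L=(b&(h[...,1]<60)&(W[...,2]>.2)&(h[...,2]>120)).astype(np.uint8)
n,lab,S,_=cv2.connectedComponentsWithStats(L); k=1+S[1:,4].argmax(); L=cv2.erode((lab==k).astype(np.uint8),np.ones((3,3)))>0
P=W[L]; c=np.median(P,0); P=P[np.linalg.norm(P-c,axis=1)<.04]; c=P.mean(0); print(S[k],len(P),c,P.min(0),P.max(0))
_,s,V=np.linalg.svd(P-c); n=V[2]*np.sign(V[2][2]); print('normal',n,np.degrees(np.arccos(n[2])),s)
r=cv2.minAreaRect((np.c_[(P-c)@V[0],(P-c)@V[1]]*1000).astype(np.float32)); print(r)
q=cv2.boxPoints(r); e=max([q[1]-q[0],q[2]-q[1]],key=np.linalg.norm); e=e/np.linalg.norm(e); print('edge',e[0]*V[0]+e[1]*V[1])
o,R=st(); t=np.array([.5284,.173,.175]); print('shift tool cm',R.T@(t-c)*100,'label in tool',R.T@(c-o['ee_pos']))
```

```text
[151 206  28  22 339] 227 [0.46027264 0.16588454 0.33242191] [0.442957   0.13939874 0.31750038] [0.47755821 0.19005033 0.34873074]
normal [0.73106908 0.32568046 0.59955837] 53.1617251053246 [0.19276643 0.15316887 0.01077741]
((-1.5218505859375, 0.4366264343261719), (35.85173034667969, 45.524688720703125), 85.02059173583984)
edge [-0.44052758  0.89633067  0.05026819]
shift tool cm [-2.11171966 -4.34776128 16.47342855] label in tool [0.07695684 0.00465631 0.15993276]
```

Normal 53° from up (limit 57°), long edge 3° off level. Now lowering over the blank.

Emit:
play_rows(targets=[[-0.5,-1,3.5,0,1],[-1,-2,7,0,1],[-1.5,-3,11,0,1],[-2,-4,14.5,0,1],[-2.1,-4.4,16.5,0,1]])

```text
time_s: 15.15
ee_pos: [0.4672, 0.0617, 0.2962]
tool_rot: [2.493, -0.007, 1.977]
contact_force: [-0.2, 0.4, -0.8]
grip_width: 0.0076
grip_force: 40.0
```

Emit:
play_rows(targets=[[0,0,0,0,1],[0,0,0,0,1],[0,0,0,0,1]])

```text
time_s: 15.45
ee_pos: [0.4665, 0.0615, 0.3003]
tool_rot: [2.488, -0.002, 1.98]
contact_force: [0.1, -0.1, -0.0]
grip_width: 0.0078
grip_force: 40.0
```

Run:
```python
from h import *
o,R=st(); print(o['time_s'],o['joint_positions'].round(3),o['qvel'].round(3),o['grip_force'],o['contact_force']); print(R.round(3))
print('label pred',o['ee_pos']+R@[.0770,.0047,.1599])
a=grab('top'); b=grab('side'); W=cloud(a)
im=a['image']; h=cv2.cvtColor(im,cv2.COLOR_BGR2HSV); bb=np.zeros(W.shape[:2],bool); bb[150:240,140:230]=1
L=(bb&(h[...,1]<60)&(W[...,2]>.1)&(W[...,2]<.23)&(h[...,2]>120)); P=W[L]; c=np.median(P,0); P=P[np.linalg.norm(P-c,axis=1)<.04]; print(len(P),P.mean(0))
n=np.linalg.svd(P-P.mean(0))[2][2]; print(np.degrees(np.arccos(abs(n[2]))))
cv2.imwrite('pics/g5.png',np.hstack([cv2.resize(a['image'][50:350,100:400],(400,400)),cv2.resize(b['image'][0:300,60:360],(400,400))]))
```

```text
15.45 [-0.185  0.31   1.825  0.704  0.556 -1.117] [-0.001 -0.008  0.001  0.004 -0.002 -0.011] 40.00024292618036 [ 0.13612363 -0.08216271 -0.007176  ]
[[-0.398  0.729  0.557]
 [ 0.917  0.315  0.243]
 [ 0.002  0.608 -0.794]]
label pred [0.52832854 0.17256393 0.17628825]
201 [0.52780818 0.17064244 0.17835798]
53.061292026924896
```

View pics/g5.png

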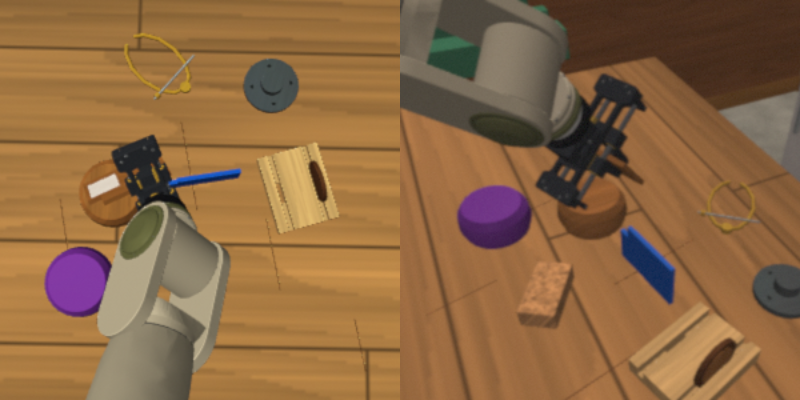

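The label sits over the blank's centre, at crop (103,187). The plate is tilted, still and clear of everything, with the label centre about 107 mm above the blank's top. Handing in.

```bash
python3 -c "
from bench import order; print(order.job_done())"
```

```text
the job is handed in; nothing more can be done
None
```

Handed in at about 15.5 s with the gauge held still by its plain half, its label over the blank's centre about 107 mm up, tipped 37° (short of 45°) with the long edge about 3° off level; on the way the cork block was bumped and shifted roughly 17 mm, close to the 20 mm limit.

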